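Refit the toastie plate and latch the sandwich maker shut

TASK

Put the sandwich maker back together after washing up: lay the toastie plate (the one with two deep pockets and a single rib between them) flush into the recess of the lower half, without dropping it, and let go. Then shut the lid without slamming it, and swing the steel clip on its handle down until its hook snaps home under the lower handle. Leave the grill plate and everything else on the worktop where they are.

Things in the scene. Friction and masses are not known exactly. Their poses are not given: they have to be found in the camera images.
- maker: Sandwich maker: black, heavy, stays put. Shell 155 deep (x) by 190 mm wide (y), lower half 45 mm tall. Origin: centre of its underside; x points from its front (handle) to its back (hinge), y left, z up. Lower handle at the front middle: 90 mm wide, z 24 to 45 mm, out to x = -108 mm; the lid's handle lies just above it when shut.
- recess (a point): Centre of the floor of the recess for the removable plate, 29 mm above the worktop; axes as maker. Recess 124 (x) by 154 mm (y), 16 mm deep from the rim of the lower half. The seated plate's origin lies here and its top is flush with the rim. 2 mm play on each side.
- toast_plate: Grey cast toastie plate, 0.3 kg, 120 (x) by 150 (y) by 16 mm; lowest 4 mm is 3 mm smaller all round. Two pockets (104 by 61 mm, floor at z 4 mm) parted by one rib along the plate's x through its middle, 12 mm wide, top at z 16 mm, to be pinched from above. Origin: centre of underside, z up. Half a turn makes no difference. Lies right way up, left or right of the maker.
- grill_plate: The other plate of the set, not wanted: same grey outline, 120 (x) by 150 (y) by 16 mm, but shallow, with nine thin parallel ridges. Origin: centre of the underside. Lies on the other side of the sandwich maker.
- lid (a joint): Lid angle, rad: 0 shut (level), grows as it opens, 1.57 upright, stop at 1.75. Stiff hinge: the lid stays at any angle; about 4 N near its front edge moves it. It cannot shut on a plate that is not seated.
- lid_hinge (a point): Middle of the lid's hinge axis (along the maker's y) at the back of the maker: x 81.5, z 47 mm in maker.
- lid_edge (a point): Middle of the front edge of the lid's outer (steel, top) face; moves with the lid, axes turn with it. Shut, it lies 159 mm in front of the hinge and 36 mm above it. Lid 190 mm wide, 34 mm thick; its handle in the middle, 90 mm wide, 20 mm thick, reaches 31 mm farther forward, 2 to 22 mm above hinge level when shut.
- clip (a joint): Angle of the steel clip relative to the lid, rad: 0 closed (hangs straight down when the lid is shut, hook under the lower handle), grows as it swings out to the front, 1.57 straight out, stop at 1.9. Stays where left. Near the end the hook must be pushed past a sprung nose (about 6 N at mid-clip), then it snaps home and stays.
- clip_hinge (a point): Middle of the clip's hinge axis (along the maker's y) on the front end of the lid's handle: lid shut, 194 mm in front of the lid hinge and 62 mm above the worktop.
- clip_tip (a point): Lower end of the clip's outer face, 44 mm from its hinge. The clip is a flat steel plate 36 mm wide and 4 mm thick with a hook on the inner side and a small thumb lip at this end (end 48 mm from the hinge).
- mug: Bystander: white stoneware mug, 80 mm across, 92 mm tall. Origin: centre of the underside.
- jam_jar: Bystander: amber glass jar with a steel cap, 68 mm across, 100 mm tall. Origin: centre of the underside.
- pepper_mill: Bystander: turned dark-wood pepper mill, 54 mm across, 158 mm tall. Origin: centre of the underside.
- ramekin: Bystander: small white ramekin dish, 70 mm across, 42 mm tall, near the front right of the maker. Origin: centre of the underside.
- side_plate: Bystander: white side plate, 170 mm across, 18 mm tall. Origin: centre of the underside.
- salt_pot: Bystander: blue ceramic salt pot, 52 mm across, 65 mm tall. Origin: centre of the underside.

How it is judged:
By the outcome, as a careful person would: the job done as asked, in the order asked, and still so for the second after the job is handed in, with the robot touching nothing.
It also fails if it takes over 72 s, if anything falls off the work surface, if the arm or the gripper's body presses on something with over 40 N, if the wrist force passes 120 N, or if a joint passes its speed limit or range.

ROBOT

A 6-joint arm with a two-finger parallel gripper is mounted at the origin on the work surface. World frame = base frame: x ahead of the robot, y to its left, z up, the work surface at z = 0. Lengths are in m, angles in degrees, forces in N, time in s.
With the tool pointing down it reaches from about 0.3 to 0.875 m from the base axis. Payload 6.4 kg.
Tool frame: the origin (TCP) lies at the very end of the fingers, on their centre line; the grasp point (between the pads) lies behind it (arm.grip_point_offset is the x of the grasp point in the tool frame, in m); x points along the fingers, z is the direction in which the jaws open and shut, and the axes are right-handed (so a half turn about x gives the same grasp; the last joint's range is limited). The gripper opens to 85 mm and grips with 20 to 120 N. Pads are 22 mm wide; open, the fingers measure 114 mm over their backs; the gripper's body (76 mm by 85 mm) begins 54 mm behind the grasp point. The pads swing forward as they close: fully open they stand 13 mm farther back than shut.
Start: joints at [53.382, 10.359, 92.074, -0, 77.567, -11.82], TCP at [0.241, 0.522, 0.231] pointing down, gripper open.
Joint ranges: [-171.53, 171.53], [-51.25, 118.39], [17.06, 147.69], [-65.23, 245.23], [0, 150.52], [-178.68, 178.68]. Speed limits (degrees/s): [147.25, 147.25, 172.46, 180, 180, 180].

INTERFACE

Orientations are given as [roll, pitch, yaw] about the fixed x, y, z axes, in that order (R = Rz(yaw) Ry(pitch) Rx(roll)).
In Python, from workcell import arm gives the robot as it stands. The module is installed in compiled form; this text tells all that it offers.
- The arm moves only by the tool move_arm, never from a script. Its argument "rows" is a list of rows, each an object with "offset": the shift along the world's x, y, z in m, a list of three; "delta_rot": the turn, a rotation vector about the world's x, y, z in degrees, a list of three; "jaw": the opening, from -1 (shut) to 1 (fully open). A call has 1 to 8 rows; each row shifts and turns the commanded pose from where the row before left it; what a row does not reach is not made up. A row lasts 1/12 s, in which the tool goes at most 41.7 mm and 7.16 degrees, less where a joint would pass 70% of its speed; a pose out of reach is approached as far as the arm can. A call is refused whole if a number of a shift passes 0.0417 or a number of a turn 7.16, either way. A call with a gripper value outside its range is refused whole. The fingers move at their own pace and stop on an object; "grip_force" is the grip in N (left out, the last holds). Time passes only in rows, so rows that do not move let the fingers close. It gives the time, the measured TCP pose, the force and the opening at its end, in the units of the state.
- arm.state(): the state, without advancing time (a new reading comes with each control period).
- arm.get_image(name): name is "scene" or "top" or "wrist"; returns the picture (480x640x3 uint8, blue, green, red); there is no depth.
- arm.camera_params(name): a dict with "fx", "fy", "cx", "cy" (pixels), "origin" and "rotation" of the camera in the world; the wrist camera has in their place "tool_from_camera" (4x4, takes a point from camera to tool coordinates, whose origin is the TCP and whose axes are the tool frame's). Camera axes: x right, y down, z forward; pixel columns grow to the right and rows downward; lengths in m; the calibration is good to about 2 mm. The wrist camera is an equidistant fisheye: a pixel r from the principal point sees the ray r / f radians off the axis. A picture is of the moment at which its call begins: read the wrist's pose just before it. camera_params takes no time and is no camera call.
- arm.sign_off(): hands the job in, once; it reports no verdict.
The state is a dict: "clock": time; "qpos": joint angles; "dq": joint speeds; "effort": joint torques, N m; "tcp_pos": TCP position; "eef_rot": TCP orientation; "force": force on the tool from outside, world axes, zero at the start; "ft_torque": the same for the moment, N m; "grip_width": opening from 0.0 (shut) to 1.0 (fully open).
Only numpy, scipy, OpenCV 4.12 (cv2) and the standard library are available. Lean on these libraries where they do the work, as an engineer would, in place of code of your own. Each camera call takes 0.05 s, during which the arm holds its last target. There are 200 camera calls.

## Working session

There is one attempt and no reset: what is moved stays moved. The work goes in short steps, Python scripts to look and compute and a tool call to move; the robot and the scene stay as the last step left them, time stands still between calls to the robot, and variables do not carry over. Pictures are saved under pics/ and viewed, about 8 in all and at most 12, crops included, and the job is handed in when it is done.

Besides the shell and the picture viewer there is one more tool, called by a JSON object that holds its "api" and its "payload". move_arm: Moves the arm, as the interface text tells. Its arguments: {"type":"object","properties":{"rows":{"type":"array"},"grip_force":{"type":"number"}},"required":["rows"]}

```bash
mkdir -p pics
python3 - <<'E'
from workcell import arm
import cv2
print(arm.state(), arm.grip_point_offset)
for n in("scene","top","wrist"):
    p=arm.camera_params(n); print(n,p)
    cv2.imwrite(f"pics/{n}0.png",arm.get_image(n))
E
```

```text
{'clock': 0.0, 'qpos': array([ 5.33814723e+01,  1.04022537e+01,  9.21335387e+01,  4.79591373e-04,
        7.75650430e+01, -1.18225785e+01]), 'dq': array([ 0.05273843, -0.03141359, -0.02932376, -0.06675205,  0.07414989,
       -0.09734578]), 'effort': array([ 6.97879059e-04, -4.44882810e+01, -3.51335621e+01, -2.85796132e-04,
        9.18465375e-03, -6.34581156e-06]), 'tcp_pos': array([0.24081382, 0.52153198, 0.23036472]), 'eef_rot': array([ 167.9114107 ,   89.8991635 , -126.88464221]), 'force': array([ 0.94808438, -0.97573888, -0.55088901]), 'ft_torque': array([-0.00364743,  0.0145165 ,  0.01649923]), 'grip_width': 1.0022447885210513} -0.0187
scene {'fx': 477.3247518208407, 'fy': 477.3247518208407, 'cx': 317.801819987868, 'cy': 243.00252665602133, 'origin': array([ 1.17402088, -0.48665863,  0.98695754]), 'rotation': array([-1.38055371e+02, -8.03344760e-02,  5.41022326e+01])}
top {'fx': 453.9985011719964, 'fy': 453.9985011719964, 'cx': 328.7493695798025, 'cy': 245.5609756735675, 'origin': array([ 0.30162974, -0.02123254,  1.041026  ]), 'rotation': array([-1.66779850e+02,  1.53864757e-01, -9.50630377e+01])}
wrist {'fx': 371.64829954431775, 'fy': 371.64829954431775, 'cx': 324.8426504582481, 'cy': 237.30479624188078, 'tool_from_camera': array([[-6.76408894e-04, -2.94063046e-01,  9.55785785e-01,
        -1.42593979e-01],
       [-7.28954701e-04, -9.55785605e-01, -2.94063506e-01,
         7.41154863e-02],
       [ 9.99999506e-01, -8.95631712e-04,  4.32143244e-04,
         8.42524430e-05],
       [ 0.00000000e+00,  0.00000000e+00,  0.00000000e+00,
         1.00000000e+00]])}
```

View pics/top0.png

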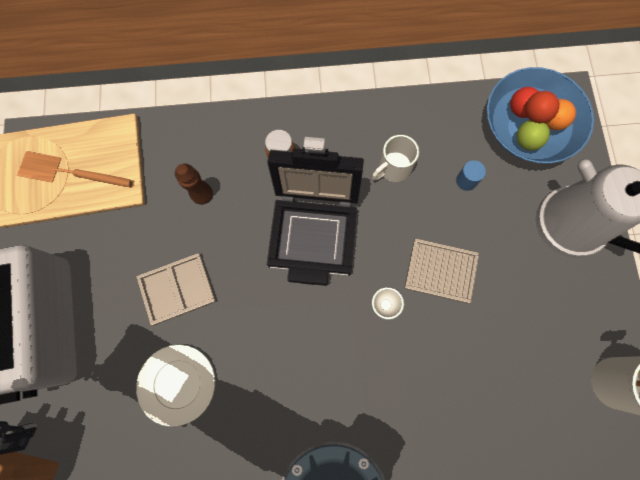

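View pics/scene0.png

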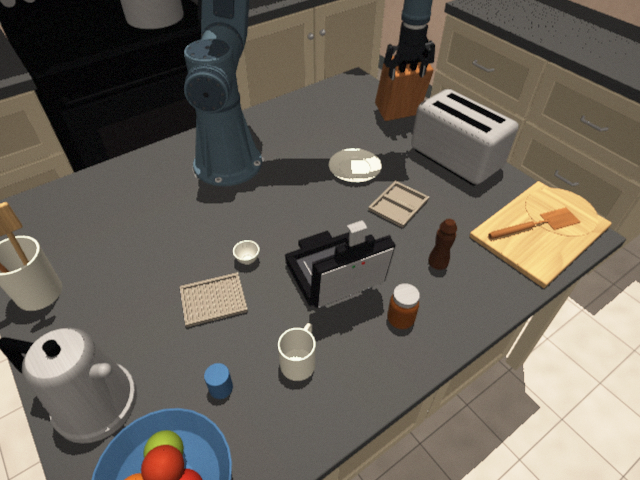

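Top view: the toastie plate is at about (176,289) with its single rib, the grill plate at (442,270), the maker at (313,238) with its lid upright, and the ramekin at (388,303). The scene view agrees. Next I measure the toastie plate and the maker.

```bash
cat > h.py <<'E'
import numpy as np, cv2
from scipy.spatial.transform import Rotation as R
from workcell import arm
def RT(e): return R.from_euler('xyz',e,degrees=True).as_matrix()
def cam(n,st=None):
    p=arm.camera_params(n); K=(p['fx'],p['cx'],p['cy'])
    if n!='wrist': return K,RT(p['rotation']),np.array(p['origin']),False
    st=st or arm.state(); T=np.array(p['tool_from_camera']); Rt=RT(st['eef_rot'])
    return K,Rt@T[:3,:3],Rt@T[:3,3]+st['tcp_pos'],True
def ray(c,uv):
    (f,cx,cy),Rm,o,fe=c; a=(np.atleast_2d(uv).astype(float)-[cx,cy])/f
    r=np.linalg.norm(a,axis=1,keepdims=True)
    d=np.c_[a*np.sinc(r/np.pi),np.cos(r)] if fe else np.c_[a,np.ones(len(a))]
    return d@Rm.T
def onz(c,uv,z):
    d=ray(c,uv); o=c[2]; return o+d*((z-o[2])/d[:,2:])
def px(c,P):
    (f,cx,cy),Rm,o,fe=c; q=(np.atleast_2d(P)-o)@Rm
    if fe:
        n=np.linalg.norm(q[:,:2],axis=1,keepdims=True); a=q[:,:2]/n*np.arctan2(n,q[:,2:])
    else: a=q[:,:2]/q[:,2:]
    return a*f+[cx,cy]
E
python3 - <<'E'
from h import *
im=cv2.imread('pics/top0.png'); c=cam('top')
def rect(x0,y0,x1,y1,z,lo):
    sub=im[y0:y1,x0:x1]; m=(sub.min(2)>lo).astype(np.uint8)
    m=cv2.morphologyEx(m,cv2.MORPH_CLOSE,np.ones((9,9)))
    k=max(cv2.findContours(m,0,1)[0],key=cv2.contourArea)
    P=onz(c,k[:,0]+[x0,y0],z)
    r=cv2.minAreaRect((P[:,:2]*1000).astype(np.float32)); return r
print('toast',rect(125,245,225,332,.014,75)); print('grill',rect(395,230,490,310,.014,75))
# maker: handle/rim corners by eye
print(onz(c,[[278,203],[357,207],[269,266],[352,272]],.045))
print(onz(c,[[289,282],[327,284]],.045))
cv2.imwrite('pics/mk.png',cv2.resize(im[120:300,110:390],None,fx=2.8,fy=2.8,interpolation=2))
s=cv2.imread('pics/scene0.png')
E
```

```text
toast ((476.97357177734375, 321.10888671875), (240.96607971191406, 196.89419555664062), 84.9300765991211)
grill ((464.54913330078125, -295.94549560546875), (225.9069061279297, 183.9923095703125), 84.89520263671875)
[[ 0.64572161  0.06840837  0.045     ]
 [ 0.61988018 -0.11194939  0.045     ]
 [ 0.50013124  0.09768023  0.045     ]
 [ 0.47020955 -0.08536959  0.045     ]]
[[ 0.46026448  0.0556863   0.045     ]
 [ 0.44837199 -0.02766752  0.045     ]]
```

View pics/mk.png

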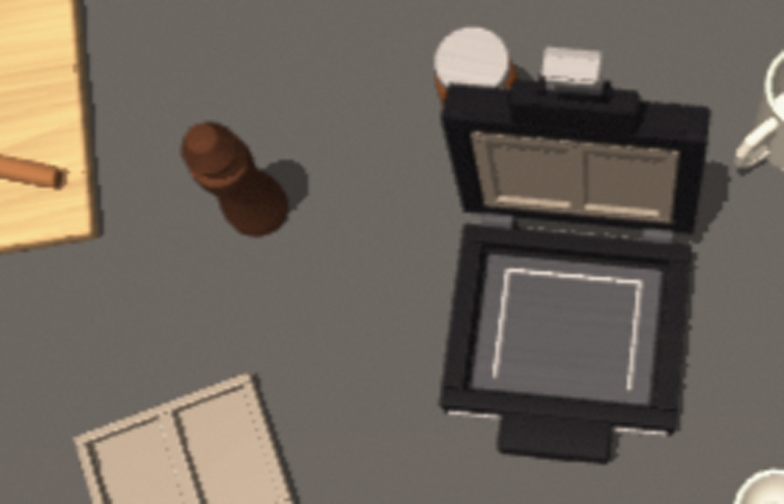

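Run:
```python
from h import *
im=cv2.imread('pics/top0.png'); c=cam('top')
for (x0,y0,x1,y1) in [(125,245,225,332),(395,230,490,310)]:
    sub=im[y0:y1,x0:x1].astype(int); m=((sub[...,2]-sub[...,0])>22).astype(np.uint8)
    m=cv2.morphologyEx(m,cv2.MORPH_CLOSE,np.ones((9,9)))
    k=max(cv2.findContours(m,0,1)[0],key=cv2.contourArea)
    P=onz(c,k[:,0]+[x0,y0],.014)
    print(cv2.minAreaRect((P[:,:2]*1000).astype(np.float32)))
q=np.array([[465,228],[692,243],[445,405],[678,427],[486,253],[662,268],[472,388],[652,405]])/2.8+[110,120]
P=onz(c,q[:4],.045)*1000;print(P.round(1)); print(P[:4].mean(0))
P=onz(c,q[4:],.045)*1000;print(P.round(1)); print(P[:4].mean(0))
st=arm.state(); print(RT(st['eef_rot']).round(3)); cc=cam('wrist',st); print(cc[2], px(cc,[.477,.321,.016]))
```

```text
((473.92779541015625, 317.7076416015625), (121.60184478759766, 151.943359375), 16.30870246887207)
((461.3834228515625, -292.85357666015625), (151.67994689941406, 122.90158081054688), 72.00886535644531)
[[ 649.9   72.6   45. ]
 [ 620.4 -112.3   45. ]
 [ 503.2   97.7   45. ]
 [ 469.1  -85.6   45. ]]
[560.64174038  -6.91016241  45.        ]
[[626.9  56.8  45. ]
 [601.2 -85.7  45. ]
 [515.1  75.3  45. ]
 [488.6 -66.7  45. ]]
[557.94872462  -5.07778224  45.        ]
[[-0.001 -0.908  0.419]
 [-0.001  0.419  0.908]
 [-1.     0.    -0.001]]
[0.17373725 0.55295574 0.37319842] [[263.06707176 424.54570493]]
```

View pics/wrist0.png

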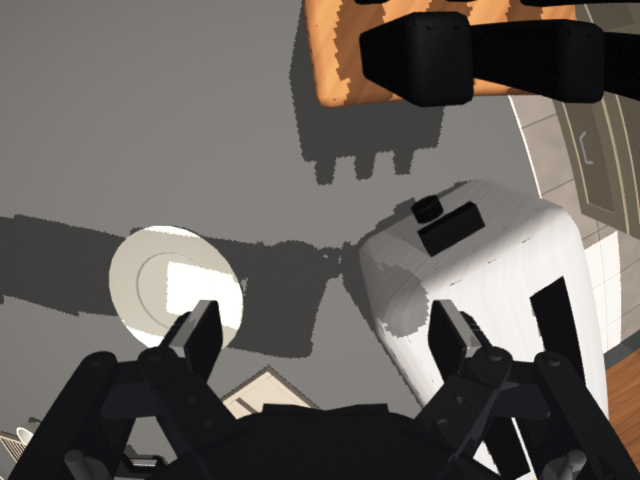

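Toastie plate from the top view: centre about (0.474, 0.318), yaw 16.3°, size 122 x 152 mm, which fits. Maker: centre about (0.56, -0.006), yaw about -9.4°. The wrist view only caught one corner of the plate, so I move above it.

{"api": "move_arm", "payload": {"rows": [{"offset": [0.032,-0.0245,0],"delta_rot": [0,0,5.14],"jaw": 0.2},{"offset": [0.032,-0.0245,0],"delta_rot": [0,0,5.14],"jaw": 0.2},{"offset": [0.032,-0.0245,0],"delta_rot": [0,0,5.14],"jaw": 0.2},{"offset": [0.032,-0.0245,0],"delta_rot": [0,0,5.14],"jaw": 0.2},{"offset": [0.032,-0.0245,0],"delta_rot": [0,0,5.14],"jaw": 0.2},{"offset": [0.032,-0.0245,0],"delta_rot": [0,0,5.14],"jaw": 0.2},{"offset": [0.032,-0.0245,0],"delta_rot": [0,0,5.14],"jaw": 0.2},{"offset": [0.032,-0.0245,0],"delta_rot": [0,0,5.14],"jaw": 0.2}]}}

```text
clock: 0.82
tcp_pos: [0.4983, 0.3244, 0.231]
eef_rot: [82.3, 90.0, -171.2]
force: [1.3, 0.6, -0.1]
grip_width: 0.596
```

{"api": "move_arm", "payload": {"rows": [{"offset": [0,0,0],"delta_rot": [0,0,0],"jaw": 0.2},{"offset": [0,0,0],"delta_rot": [0,0,0],"jaw": 0.2},{"offset": [0,0,0],"delta_rot": [0,0,0],"jaw": 0.2}]}}

```text
clock: 1.07
tcp_pos: [0.4967, 0.3259, 0.2308]
eef_rot: [75.4, 89.9, -178.3]
force: [0.4, -0.1, 0.0]
grip_width: 0.597
```

```bash
cat >> h.py <<'E'
def plate_fit(im,c,z,mask):
    m=cv2.morphologyEx(mask.astype(np.uint8),cv2.MORPH_CLOSE,np.ones((15,15)))
    k=max(cv2.findContours(m,0,1)[0],key=cv2.contourArea)
    P=onz(c,k[:,0],z); return cv2.minAreaRect((P[:,:2]*1000).astype(np.float32))
E
python3 - <<'E'
from h import *
st=arm.state(); im=arm.get_image('wrist'); c=cam('wrist',st); cv2.imwrite('pics/w1.png',im)
print(st['tcp_pos'],st['eef_rot'],st['grip_width'],px(c,[.474,.318,.016]))
d=im[...,2].astype(int)-im[...,0]
for t in (15,22,30): 
  m=d>t; m[300:]=0; print(plate_fit(im,c,.016,m))
E
```

```text
[0.49674008 0.32588074 0.2307688 ] [  75.44687219   89.92377066 -178.33636777] 0.5971670311339345 [[323.96888595 178.42822729]]
((474.400390625, 317.97235107421875), (119.8428726196289, 150.32986450195312), 16.168994903564453)
((474.5476989746094, 318.1526794433594), (119.44326782226562, 149.6813201904297), 16.211179733276367)
((473.40399169921875, 322.7124328613281), (119.08164978027344, 139.2540283203125), 16.292545318603516)
```

View pics/w1.png

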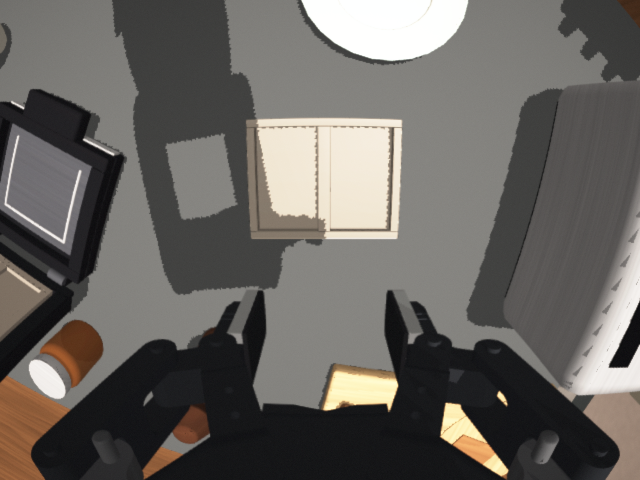

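The wrist view shows the toastie plate at cols 247–402, rows 118–240, with its rib at col 324. The fit gives centre (0.4745, 0.318), yaw 16.2° and 120 x 150 mm, as expected. Now I descend over the rib.

{"api": "move_arm", "payload": {"rows": [{"offset": [-0.0055,-0.002,-0.03],"delta_rot": [0,0,0],"jaw": -0.2},{"offset": [-0.0055,-0.002,-0.03],"delta_rot": [0,0,0],"jaw": -0.2},{"offset": [-0.0055,-0.002,-0.03],"delta_rot": [0,0,0],"jaw": -0.2},{"offset": [-0.0055,-0.002,-0.03],"delta_rot": [0,0,0],"jaw": -0.2},{"offset": [0,0,-0.03],"delta_rot": [0,0,0],"jaw": -0.2},{"offset": [0,0,-0.03],"delta_rot": [0,0,0],"jaw": -0.2},{"offset": [0,0,-0.02],"delta_rot": [0,0,0],"jaw": -0.2},{"offset": [0,0,0],"delta_rot": [0,0,0],"jaw": -0.2}]}}

```text
clock: 1.78
tcp_pos: [0.4702, 0.3177, 0.0267]
eef_rot: [94.6, 89.5, -159.0]
force: [-1.2, -0.2, -0.4]
grip_width: 0.396
```

Run:
```python
from h import *
st=arm.state(); M=RT(st['eef_rot']); print(st['tcp_pos'],st['grip_width'],st['force'],M.round(3),np.degrees(np.arctan2(M[1,2],M[0,2])))
```

```text
[0.4701631  0.31774001 0.0266854 ] 0.39622741134839645 [-1.20701926 -0.24474837 -0.44856234] [[-0.008 -0.959 -0.283]
 [-0.003 -0.283  0.959]
 [-1.     0.009 -0.001]] 106.42374413525317
```

{"api": "move_arm", "payload": {"rows": [{"offset": [0,0,-0.007],"delta_rot": [0,0,0],"jaw": -0.2},{"offset": [0,0,-0.007],"delta_rot": [0,0,0],"jaw": -0.2},{"offset": [0,0,-0.006],"delta_rot": [0,0,0],"jaw": -0.2},{"offset": [0,0,0],"delta_rot": [0,0,0],"jaw": -0.2},{"offset": [0,0,0],"delta_rot": [0,0,0],"jaw": -0.2}]}}

```text
clock: 2.2
tcp_pos: [0.4754, 0.3182, 0.0118]
eef_rot: [-83.7, 90.0, 22.6]
force: [-0.1, 0.4, -0.4]
grip_width: 0.398
```

{"api": "move_arm", "payload": {"grip_force": 70, "rows": [{"offset": [0,0,0],"delta_rot": [0,0,0],"jaw": -1},{"offset": [0,0,0],"delta_rot": [0,0,0],"jaw": -1},{"offset": [0,0,0],"delta_rot": [0,0,0],"jaw": -1},{"offset": [0,0,0],"delta_rot": [0,0,0],"jaw": -1},{"offset": [0,0,0],"delta_rot": [0,0,0],"jaw": -1},{"offset": [0,0,0],"delta_rot": [0,0,0],"jaw": -1}]}}

```text
clock: 2.7
tcp_pos: [0.4758, 0.3182, 0.0123]
eef_rot: [-82.2, 89.9, 24.1]
force: [-1.2, 0.1, 6.7]
grip_width: 0.103
```

{"api": "move_arm", "payload": {"rows": [{"offset": [0,0,0],"delta_rot": [0,0,0],"jaw": -1},{"offset": [0,0,0.003],"delta_rot": [0,0,0],"jaw": -1},{"offset": [0,0,0.003],"delta_rot": [0,0,0],"jaw": -1},{"offset": [0,0,0.004],"delta_rot": [0,0,0],"jaw": -1},{"offset": [0,0,0],"delta_rot": [0,0,0],"jaw": -1},{"offset": [0,0,0],"delta_rot": [0,0,0],"jaw": -1}]}}

```text
clock: 3.2
tcp_pos: [0.4753, 0.318, 0.0215]
eef_rot: [-84.7, 90.0, 21.7]
force: [0.3, 0.2, -3.1]
grip_width: 0.105
```

Run:
```python
from h import *
st=arm.state(); im=arm.get_image('wrist'); s=arm.get_image('scene')
c=cam('scene'); u,v=px(c,st['tcp_pos'])[0].astype(int)
a=cv2.resize(s[v-60:v+60,u-60:u+60],(400,400),interpolation=2); b=im[100:480,120:520]
b=cv2.resize(b,(400,400)); cv2.imwrite('pics/g.png',np.hstack([a,b])); print(st['force'],st['ft_torque'],st['tcp_pos'],st['grip_width'])
```

```text
[ 0.29133802  0.18922602 -3.11657916] [ 0.03415789 -0.04450749 -0.02540114] [0.47525517 0.31803401 0.02146858] 0.10509318434511972
```

View pics/g.png

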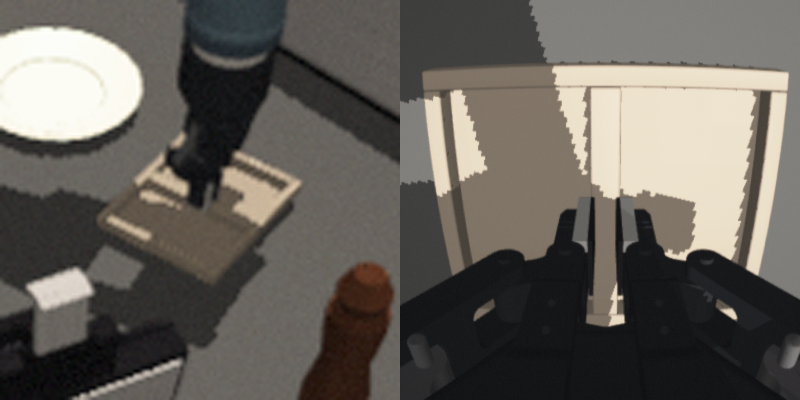

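The grasp holds: the weight reads 3.1 N and the plate hangs level between the fingers. Next I need a sharper fix of the maker, from the first top image and the first wrist image.

Run:
```python
from h import *
t=cv2.imread('pics/top0.png')[195:290,260:365]; w=cv2.imread('pics/w1.png')[80:300,0:140]
a=cv2.resize(t,(0,0),fx=4.4,fy=4.4,interpolation=2); b=cv2.resize(w,(0,0),fx=2.4,fy=2.4,interpolation=2)
H=max(a.shape[0],b.shape[0]); pad=lambda q:cv2.copyMakeBorder(q,0,H-q.shape[0],0,0,0)
o=np.hstack([pad(a),pad(b)]); o=(255*(o/255.)**.6).astype(np.uint8); cv2.imwrite('pics/mk2.png',o); print(o.shape,a.shape,b.shape)
```

```text
(528, 798, 3) (418, 462, 3) (528, 336, 3)
```

View pics/mk2.png

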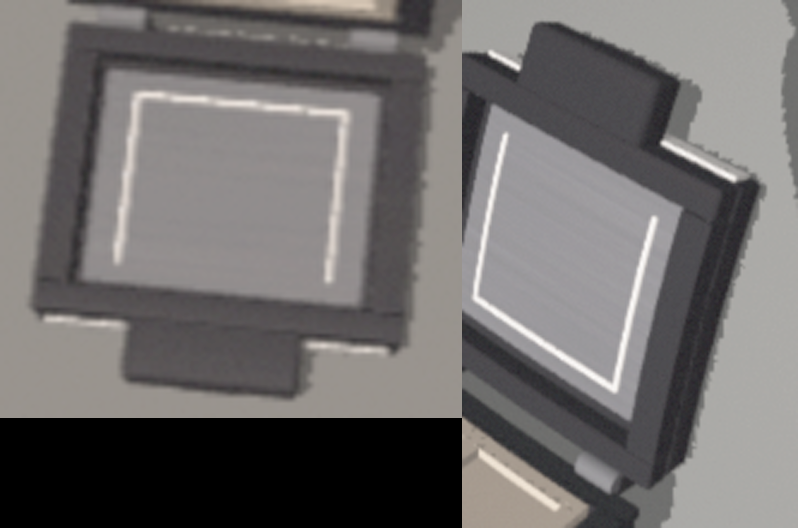

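Run:
```python
from h import *
from scipy.optimize import least_squares
ct=cam('top')
st=dict(tcp_pos=np.array([0.49674008,0.32588074,0.2307688]),eef_rot=[75.44687219,89.92377066,-178.33636777]); cw=cam('wrist',st)
T=lambda l:np.array(l)/4.4+[260,195]-.4
W=lambda l:(np.array(l)-[462,0])/2.4+[0,80]-.3
sets=[('rim top',onz(ct,T([[66,25],[427,55],[407,340],[35,306]]),.045),[[77.5,95],[77.5,-95],[-77.5,-95],[-77.5,95]]),
('inner top',onz(ct,T([[102,52],[387,83],[362,306],[74,281]]),.045),[[62,77],[62,-77],[-62,-77],[-62,77]]),
('wrist',onz(cw,W([[724,192],[655,470],[683,210],[632,420]]),.045),[[-77.5,95],[77.5,95],[-62,77],[62,77]]),
('wristhandle',onz(cw,W([[540,25],[678,85]]),.045),[[-108,-45],[-108,45]]),('tophandle',onz(ct,T([[124,375],[298,390]]),.045),[[-108,45],[-108,-45]])]
def fit(P,M):
    f=lambda p:((R.from_euler('z',p[2],degrees=True).as_matrix()[:2,:2]@np.array(M).T).T+p[:2]-P).ravel()
    r=least_squares(f,[560,-6,-9]);return r.x.round(1),r.fun.reshape(-1,2).round(1).tolist()
for n,P,M in sets: print(n,*fit(P[:,:2]*1000,M))
print(fit(np.vstack([s[1][:,:2]*1000 for s in sets]),np.vstack([s[2] for s in sets])))
```

```text
rim top [562.   -5.1 -10. ] [[1.8, -0.8], [2.1, -1.0], [-1.3, 0.4], [-2.5, 1.3]]
inner top [562.1  -3.8 -10.9] [[1.1, 2.0], [2.0, -2.4], [-3.3, -3.0], [0.1, 3.4]]
wrist [555.4  -0.9 -10.9] [[-7.7, 1.8], [6.2, -1.5], [-7.9, 1.3], [9.3, -1.6]]
wristhandle [564.2   8.3  -9.3] [[0.3, 1.6], [-0.3, -1.6]]
tophandle [564.   -4.1 -10. ] [[0.2, 1.0], [-0.2, -1.0]]
(array([561. ,  -2.3, -10.3]), [[1.3, 1.5], [0.5, 1.5], [-2.7, 3.8], [-2.8, 4.4], [-0.7, 4.4], [1.9, -0.3], [-3.6, -2.3], [-1.9, 4.5], [-3.0, -0.1], [11.2, -2.0], [-3.0, -0.4], [14.4, -2.2], [-3.4, -7.1], [-2.4, -10.4], [-2.5, 3.3], [-3.3, 1.4]])
```

```bash
cat >> h.py <<'E'
def mk(p,pose):  # maker-frame mm -> world m
    x,y,a=pose; r=R.from_euler('z',a,degrees=True).as_matrix(); return (np.atleast_2d(p)@r.T+[x,y,0])/1000
def lidp(l,th): # lid point (x fwd negative, y, z rel hinge, shut) -> maker mm at angle th
    l=np.atleast_2d(l).astype(float); c,s=np.cos(th),np.sin(th)
    return np.c_[81.5+l[:,0]*c+l[:,2]*s, l[:,1], 47-l[:,0]*s+l[:,2]*c]
E
python3 - <<'E'
from h import *
ct=cam('top'); pose=(562,-4.7,-10.1)
print('seen inner front corners', (np.array([[450,92],[708,110]])/2.8+[110,120]).round(1), 'back outer?', (np.array([[447,85]])/2.8+[110,120]).round(1),'tip',(np.array([[545,48],[602,52]])/2.8+[110,120]).round(1))
for th in (1.3,1.4,1.5,1.57,1.65,1.75): print(th,px(ct,mk(lidp([[-159,95,2],[-159,-95,2],[-159,95,36]],th),pose)).round(1).tolist())
E
```

```text
seen inner front corners [[270.7 152.9]
 [362.9 159.3]] back outer? [[269.6 150.4]] tip [[304.6 137.1]
 [325.  138.6]]
1.3 [[263.2, 191.1], [360.1, 199.1], [264.6, 173.7]]
1.4 [[263.9, 183.0], [360.8, 191.0], [265.6, 165.9]]
1.5 [[264.8, 175.2], [361.4, 183.1], [266.7, 158.6]]
1.57 [[265.5, 169.8], [361.8, 177.7], [267.5, 153.9]]
1.65 [[266.3, 164.0], [362.3, 171.8], [268.5, 148.7]]
1.75 [[267.4, 157.1], [362.7, 164.8], [269.7, 143.0]]
```

{"api": "move_arm", "payload": {"rows": [{"offset": [-0.005,-0.012,0.035],"delta_rot": [0,0,-3.3],"jaw": -1},{"offset": [-0.005,-0.018,0.035],"delta_rot": [0,0,-3.3],"jaw": -1},{"offset": [-0.005,-0.02,0.03],"delta_rot": [0,0,-3.3],"jaw": -1},{"offset": [0,-0.02,0.01],"delta_rot": [0,0,-3.3],"jaw": -1},{"offset": [0,-0.02,0],"delta_rot": [0,0,-3.3],"jaw": -1},{"offset": [0,-0.02,0],"delta_rot": [0,0,-3.3],"jaw": -1},{"offset": [0,-0.02,0],"delta_rot": [0,0,-3.3],"jaw": -1},{"offset": [0,-0.02,0],"delta_rot": [0,0,-3.3],"jaw": -1}]}}

```text
clock: 3.97
tcp_pos: [0.4598, 0.1671, 0.1313]
eef_rot: [-172.6, 90.0, -92.8]
force: [0.6, -0.1, -2.9]
grip_width: 0.103
```

{"api": "move_arm", "payload": {"rows": [{"offset": [0.005,-0.0215,0],"delta_rot": [0,0,0],"jaw": -1},{"offset": [0.009,-0.0215,0],"delta_rot": [0,0,0],"jaw": -1},{"offset": [0.015,-0.0215,0],"delta_rot": [0,0,0],"jaw": -1},{"offset": [0.015,-0.0215,0],"delta_rot": [0,0,0],"jaw": -1},{"offset": [0.015,-0.0215,0],"delta_rot": [0,0,0],"jaw": -1},{"offset": [0.015,-0.0215,0],"delta_rot": [0,0,-0.1],"jaw": -1},{"offset": [0.015,-0.0215,0],"delta_rot": [0,0,0],"jaw": -1},{"offset": [0.011,-0.0215,0],"delta_rot": [0,0,0],"jaw": -1}]}}

```text
clock: 4.63
tcp_pos: [0.561, -0.0053, 0.1311]
eef_rot: [-75.7, 90.0, 4.1]
force: [-0.2, 0.0, -2.4]
grip_width: 0.1
```

{"api": "move_arm", "payload": {"rows": [{"offset": [0,0,-0.02],"delta_rot": [0,0,0],"jaw": -1},{"offset": [0,0,-0.02],"delta_rot": [0,0,0],"jaw": -1},{"offset": [0,0,0],"delta_rot": [0,0,0],"jaw": -1},{"offset": [0,0,0],"delta_rot": [0,0,0],"jaw": -1},{"offset": [0,0,0],"delta_rot": [0,0,0],"jaw": -1}]}}

```text
clock: 5.05
tcp_pos: [0.5604, -0.0038, 0.0919]
eef_rot: [-86.8, 90.0, -7.0]
force: [0.7, -0.1, -2.7]
grip_width: 0.101
```

Run:
```python
from h import *
st=arm.state(); im=arm.get_image('wrist'); t=arm.get_image('top'); cv2.imwrite('pics/w2.png',im); cv2.imwrite('pics/t2.png',t)
M=RT(st['eef_rot']); print(st['tcp_pos'],st['force'],np.degrees(np.arctan2(M[1,2],M[0,2])),M[:,0])
g=lambda q:(255*(q/255.)**.6).astype(np.uint8)
b=cv2.resize(g(im[40:400,90:560]),(0,0),fx=1.7,fy=1.66); cv2.imwrite('pics/v2.png',b)
c=cam('wrist',st); p=(562,-4.7,-10.1)
for z,pts in ((29+0,[[-77.5,95,45],[-77.5,-95,45],[-62,77,45],[-62,-77,45],[62,77,45],[62,-77,45]]),): print(((px(c,mk(pts,p))-[90,40])*[1.7,1.66]).round(0).tolist())
```

```text
[ 0.56038793 -0.00381443  0.09191929] [ 0.73350469 -0.06534978 -2.72846749] 79.84223119190608 [ 3.83987627e-04 -4.68532424e-05 -9.99999925e-01]
[[695.0, 151.0], [99.0, 153.0], [643.0, 195.0], [152.0, 196.0], [602.0, 524.0], [194.0, 524.0]]
```

View pics/v2.png

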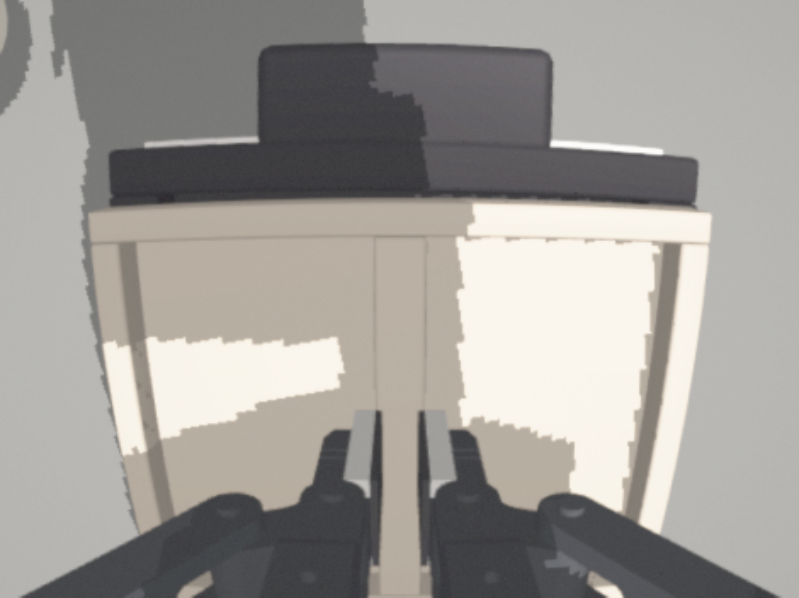

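Run:
```python
from h import *
st=dict(tcp_pos=np.array([0.56038793,-0.00381443,0.09191929]),eef_rot=arm.state()['eef_rot'])
c=cam('wrist',st); I=lambda l:np.array(l)/[1.7,1.66]+[90,40]
a=np.radians(-10.15); ax=np.array([np.cos(a),np.sin(a)]); ay=np.array([-ax[1],ax[0]])
def rep(n,l,z):
    P=onz(c,I(l),z)[:,:2]-st['tcp_pos'][:2]; print(n,(np.c_[P@ax,P@ay]*1000).round(1).tolist(), 'yaw',np.degrees(np.arctan2(*(-(P[0]-P[1]))[[0,1]]))*-1)
for zt in (.094,.096,.098): rep('plate',[[711,212],[89,212]],zt)
rep('rim',[[698,157],[109,151]],.045); rep('handle',[[551,60],[259,56]],.045)
rep('handlefront',[[540,50],[270,47]],.045)
```

```text
plate [[-60.7, 75.2], [-60.8, -74.9]] yaw 169.82456682116208
plate [[-60.9, 74.1], [-61.0, -73.8]] yaw 169.82456682116205
plate [[-61.1, 73.1], [-61.2, -72.7]] yaw 169.8245668211621
rim [[-74.0, 95.3], [-75.8, -92.1]] yaw 169.2916788245717
handle [[-101.3, 45.3], [-102.4, -41.7]] yaw 169.13789466262907
handlefront [[-104.2, 41.9], [-105.0, -38.4]] yaw 169.29866069658578
```

{"api": "move_arm", "payload": {"rows": [{"offset": [0.0037,0.001,-0.01],"delta_rot": [0,0,-0.55],"jaw": -1},{"offset": [0,0,-0.01],"delta_rot": [0,0,0],"jaw": -1},{"offset": [0,0,-0.008],"delta_rot": [0,0,0],"jaw": -1},{"offset": [0,0,0],"delta_rot": [0,0,0],"jaw": -1},{"offset": [0,0,0],"delta_rot": [0,0,0],"jaw": -1},{"offset": [0,0,0],"delta_rot": [0,0,0],"jaw": -1}]}}

```text
clock: 5.65
tcp_pos: [0.5637, -0.003, 0.0631]
eef_rot: [91.8, 90.0, 171.0]
force: [0.2, 0.1, -3.3]
grip_width: 0.102
```

Run:
```python
from h import *
st=arm.state(); im=arm.get_image('wrist'); cv2.imwrite('pics/w3.png',im)
M=RT(st['eef_rot']); print(st['tcp_pos'],st['force'],np.degrees(np.arctan2(M[1,2],M[0,2])))
g=lambda q:(255*(q/255.)**.6).astype(np.uint8)
b=cv2.resize(g(im[40:330,90:560]),(0,0),fx=1.7,fy=1.66,interpolation=2); cv2.imwrite('pics/v3.png',b)
```

```text
[ 0.56374352 -0.00298674  0.06306752] [ 0.18396107  0.10705799 -3.27257978] 79.27414455253316
```

View pics/v3.png

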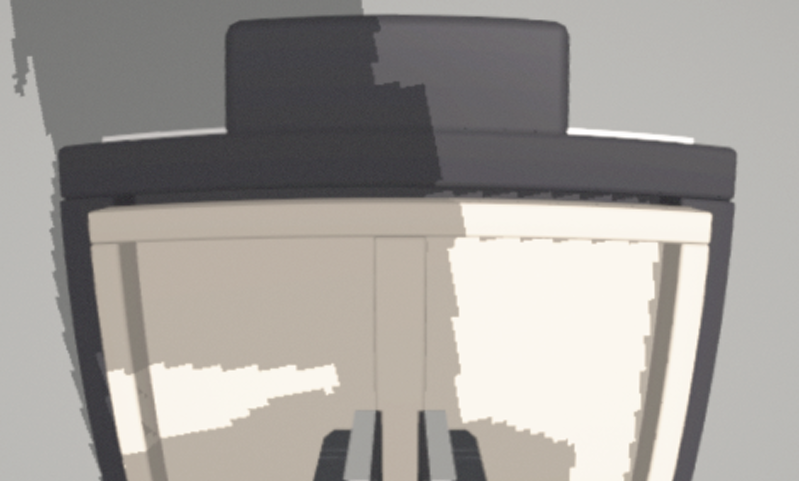

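Run:
```python
from h import *
st=arm.state(); c=cam('wrist',st); I=lambda l:np.array(l)/[1.7,1.66]+[90,40]
a=np.radians(-10.73); ax=np.array([np.cos(a),np.sin(a)]); ay=np.array([-ax[1],ax[0]])
for n,l,z in (('plate',[[711,212],[89,212]],.0655),('rim',[[737,149],[60,149]],.045),('handle',[[568,35],[227,35]],.045),('hfront',[[550,21],[245,21]],.045),('recess',[[690,200],[115,200]],.045)):
    P=onz(c,I(l),z)[:,:2]-st['tcp_pos'][:2]; print(n,(np.c_[P@ax,P@ay]*1000).round(1).tolist())
```

```text
plate [[-60.7, 75.3], [-60.8, -74.9]]
rim [[-77.5, 93.5], [-77.6, -94.0]]
handle [[-104.5, 43.0], [-104.6, -44.0]]
hfront [[-108.0, 38.3], [-108.1, -39.2]]
recess [[-61.8, 79.3], [-61.8, -77.3]]
```

The plate is centred to about 0.7 mm and square with the maker: rim corners at cols 60 and 737, both on row 149. I correct that and lower slowly.

{"api": "move_arm", "payload": {"rows": [{"offset": [0.0006,-0.0007,-0.003],"delta_rot": [0,0,0],"jaw": -1},{"offset": [0,0,-0.003],"delta_rot": [0,0,0],"jaw": -1},{"offset": [0,0,-0.003],"delta_rot": [0,0,0],"jaw": -1},{"offset": [0,0,-0.003],"delta_rot": [0,0,0],"jaw": -1},{"offset": [0,0,0],"delta_rot": [0,0,0],"jaw": -1}]}}

```text
clock: 6.12
tcp_pos: [0.5638, -0.0036, 0.0504]
eef_rot: [88.6, 89.9, 167.8]
force: [0.9, 0.0, -3.5]
grip_width: 0.1
```

{"api": "move_arm", "payload": {"rows": [{"offset": [0,0,-0.002],"delta_rot": [0,0,0],"jaw": -1},{"offset": [0,0,-0.002],"delta_rot": [0,0,0],"jaw": -1},{"offset": [0,0,-0.002],"delta_rot": [0,0,0],"jaw": -1},{"offset": [0,0,0],"delta_rot": [0,0,0],"jaw": -1}]}}

```text
clock: 6.45
tcp_pos: [0.5642, -0.0036, 0.0448]
eef_rot: [90.6, 90.0, 169.9]
force: [-0.1, -0.3, -3.1]
grip_width: 0.105
```

No contact yet at TCP z = 0.0448, so the plate is already inside the recess.

{"api": "move_arm", "payload": {"rows": [{"offset": [0,0,-0.001],"delta_rot": [0,0,0],"jaw": -1},{"offset": [0,0,-0.001],"delta_rot": [0,0,0],"jaw": -1},{"offset": [0,0,-0.001],"delta_rot": [0,0,0],"jaw": -1},{"offset": [0,0,0],"delta_rot": [0,0,0],"jaw": -1}]}}

```text
clock: 6.78
tcp_pos: [0.5643, -0.0037, 0.0421]
eef_rot: [88.3, 90.0, 167.6]
force: [0.2, 0.7, -2.6]
grip_width: 0.102
```

{"api": "move_arm", "payload": {"rows": [{"offset": [0,0,-0.001],"delta_rot": [0,0,0],"jaw": -1},{"offset": [0,0,0],"delta_rot": [0,0,0],"jaw": -1},{"offset": [0,0,0],"delta_rot": [0,0,0],"jaw": -1}]}}

```text
clock: 7.03
tcp_pos: [0.5645, -0.0037, 0.0413]
eef_rot: [-92.6, 90.0, -13.3]
force: [-0.2, -0.7, -2.7]
grip_width: 0.098
```

{"api": "move_arm", "payload": {"rows": [{"offset": [0,0,-0.001],"delta_rot": [0,0,0],"jaw": -1},{"offset": [0,0,0],"delta_rot": [0,0,0],"jaw": -1},{"offset": [0,0,0],"delta_rot": [0,0,0],"jaw": -1}]}}

```text
clock: 7.28
tcp_pos: [0.5646, -0.0037, 0.0413]
eef_rot: [-163.6, 90.0, -84.3]
force: [-3.4, 0.7, 6.6]
grip_width: 0.103
```

{"api": "move_arm", "payload": {"rows": [{"offset": [0,0,-0.001],"delta_rot": [0,0,0],"jaw": -1},{"offset": [0,0,0],"delta_rot": [0,0,0],"jaw": -1},{"offset": [0,0,0],"delta_rot": [0,0,0],"jaw": -1}]}}

```text
clock: 7.53
tcp_pos: [0.5646, -0.0037, 0.0412]
eef_rot: [168.1, 90.0, -112.6]
force: [-7.7, 1.2, 14.4]
grip_width: 0.098
```

It is seated: contact at TCP z = 0.0412, and the plate on the table was gripped at 0.0123, so the difference is 0.029. I release and lift straight up.

{"api": "move_arm", "payload": {"rows": [{"offset": [0,0,0.001],"delta_rot": [0,0,0],"jaw": -0.9},{"offset": [0,0,0],"delta_rot": [0,0,0],"jaw": -0.6},{"offset": [0,0,0],"delta_rot": [0,0,0],"jaw": -0.3},{"offset": [0,0,0],"delta_rot": [0,0,0],"jaw": -0.3},{"offset": [0,0,0],"delta_rot": [0,0,0],"jaw": -0.3},{"offset": [0,0,0.01],"delta_rot": [0,0,0],"jaw": -0.3},{"offset": [0,0,0.02],"delta_rot": [0,0,0],"jaw": -0.3},{"offset": [0,0,0.03],"delta_rot": [0,0,0],"jaw": -0.3}]}}

```text
clock: 8.2
tcp_pos: [0.5623, -0.0033, 0.0988]
eef_rot: [88.6, 89.7, 167.9]
force: [0.7, -0.4, -0.5]
grip_width: 0.349
```

{"api": "move_arm", "payload": {"rows": [{"offset": [-0.02,0.004,0.035],"delta_rot": [0,0,0],"jaw": -1},{"offset": [-0.03,0.005,0.035],"delta_rot": [0,0,0],"jaw": -1},{"offset": [-0.035,0.006,0.035],"delta_rot": [0,0,0],"jaw": -1},{"offset": [-0.035,0.006,0.035],"delta_rot": [0,0,0],"jaw": -1},{"offset": [0,0,0.035],"delta_rot": [0,0,0],"jaw": -1},{"offset": [0,0,0.035],"delta_rot": [0,0,0],"jaw": -1},{"offset": [0,0,0],"delta_rot": [0,0,0],"jaw": -1},{"offset": [0,0,0],"delta_rot": [0,0,0],"jaw": -1}]}}

```text
clock: 8.87
tcp_pos: [0.4602, 0.0146, 0.2985]
eef_rot: [-92.3, 89.6, -13.0]
force: [0.0, 0.0, -0.7]
grip_width: -0.001
```

Run:
```python
from h import *
st=arm.state(); t=arm.get_image('top'); s=arm.get_image('scene'); cv2.imwrite('pics/t4.png',t); cv2.imwrite('pics/s4.png',s)
M=RT(st['eef_rot']); print(st['tcp_pos'],st['qpos'],st['force'],np.degrees(np.arctan2(M[1,2],M[0,2])))
g=lambda q:(255*(q/255.)**.6).astype(np.uint8)
b=np.hstack([cv2.resize(g(t[110:310,240:400]),(0,0),fx=2.5,fy=2.5,interpolation=2),cv2.resize(g(s[190:350,250:410]),(400,500),interpolation=2)]); cv2.imwrite('pics/v4.png',b)
```

```text
[0.46024096 0.01458807 0.29853235] [-1.30071070e+01 -8.14857812e+00  1.03118423e+02  1.96099262e-04
  8.46527063e+01 -9.22845053e+01] [ 0.01752231  0.01801275 -0.67473837] 79.27733173210025
```

View pics/v4.png

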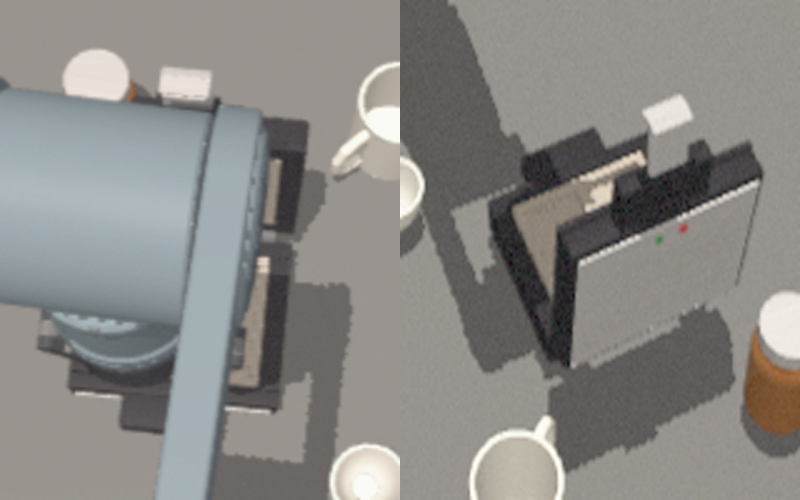

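The plate is down in the recess. Lid upright, clip standing up from its handle. Next I work out the room behind the lid and its angle.

Run:
```python
from h import *
ct=cam('top'); cs=cam('scene'); P=(564.3,-3.5,-10.7)
top=lambda l:np.array(l)/2.8+[110,120]
print('jar',onz(ct,top([[472,63]]),.1)*1000,'scene',onz(cs,[[405,294]],.1)*1000)
print('mug',onz(ct,[[401,152]],.092)*1000,onz(cs,[[298,341]],.092)*1000)
print('pepper',onz(cs,[[448,226]],.15)*1000)
# lid angle from scene crop v4 right: scale 2.5 x, 3.125 y
S=lambda l:(np.array(l)-[400,0])/[2.5,3.125]+[250,190]
print('seen outer corners L,R',S([[760,185],[578,262]]).round(1),'bottom',S([[738,285],[573,365]]).round(1))
print('clip tip seen',S([[640,112],[690,97]]).round(1), 'clip base', S([[650,165],[692,150]]).round(1))
for th in (1.5,1.55,1.6,1.65,1.7,1.75): print(th,px(cs,mk(lidp([[-159,95,36],[-159,-95,36]],th),P)).round(1).tolist(),px(ct,mk(lidp([[-159,95,36],[-159,-95,36]],th),P)).round(1).tolist())
print('top seen',top([[447,85],[709,106]]).round(1))
```

```text
jar [[769.34464719  53.20167712 100.        ]] scene [[772.08864285  51.24433881 100.        ]]
mug [[ 725.37056129 -219.81584506   92.        ]] [[ 725.71139139 -212.63307585   92.        ]]
pepper [[706.00188589 245.18943276 150.        ]]
seen outer corners L,R [[394.  249.2]
 [321.2 273.8]] bottom [[385.2 281.2]
 [319.2 306.8]]
clip tip seen [[346.  225.8]
 [366.  221. ]] clip base [[350.  242.8]
 [366.8 238. ]]
1.5 [[391.5, 235.8], [314.0, 263.9]] [[266.6, 157.2], [362.5, 165.9]]
1.55 [[393.3, 238.7], [315.6, 267.0]] [[267.3, 153.8], [362.8, 162.4]]
1.6 [[395.1, 241.6], [317.2, 270.2]] [[267.9, 150.5], [363.1, 159.1]]
1.65 [[396.8, 244.7], [318.8, 273.5]] [[268.5, 147.3], [363.3, 155.9]]
1.7 [[398.5, 247.9], [320.4, 276.9]] [[269.2, 144.4], [363.5, 152.9]]
1.75 [[400.2, 251.1], [322.0, 280.4]] [[269.9, 141.6], [363.7, 150.0]]
top seen [[269.6 150.4]
 [363.2 157.9]]
```

Lid angle is about 1.62. The jar and mug stay below 0.10 m and clear of the spot behind the lid. I go over the lid at y' = -70 mm, which clears handle and clip, and then down behind it.

{"api": "move_arm", "payload": {"rows": [{"offset": [-0.0063,-0.0336,0.005],"delta_rot": [0,0,0],"jaw": -1},{"offset": [-0.0063,-0.0336,0.005],"delta_rot": [0,0,0],"jaw": -1},{"offset": [0.0365,-0.0069,0],"delta_rot": [0,0,0],"jaw": -1},{"offset": [0.0365,-0.0069,0],"delta_rot": [0,0,0],"jaw": -1},{"offset": [0.0365,-0.0069,0],"delta_rot": [0,0,0],"jaw": -1},{"offset": [0.0365,-0.0069,0],"delta_rot": [0,0,0],"jaw": -1},{"offset": [0.0365,-0.0069,0],"delta_rot": [0,0,0],"jaw": -1},{"offset": [0.0365,-0.0069,0],"delta_rot": [0,0,0],"jaw": -1}]}}

```text
clock: 9.63
tcp_pos: [0.6662, -0.0939, 0.3022]
eef_rot: [82.8, 89.7, 162.1]
force: [0.5, -0.1, 0.0]
grip_width: -0.005
```

{"api": "move_arm", "payload": {"rows": [{"offset": [0.0365,-0.0069,0],"delta_rot": [0,0,0],"jaw": -1},{"offset": [0,0,-0.005],"delta_rot": [0,0,0],"jaw": -1},{"offset": [0,0,0],"delta_rot": [0,0,0],"jaw": -1},{"offset": [0,0,0],"delta_rot": [0,0,0],"jaw": -1}]}}

```text
clock: 9.97
tcp_pos: [0.7008, -0.1003, 0.297]
eef_rot: [83.1, 89.7, 162.3]
force: [0.8, 0.1, 0.4]
grip_width: 0.003
```

Run:
```python
from h import *
st=arm.state(); t=st['tcp_pos']*1000; a=np.radians(-10.7); d=t[:2]-[564.3,-3.5]
print(t, 'maker x,y',d@[np.cos(a),np.sin(a)],d@[-np.sin(a),np.cos(a)])
P=(564.3,-3.5,-10.7)
ths=[1.66,1.58,1.5,1.42,1.34,1.26,1.18,1.1,1.02,.94,.86,.78,.7,.62,.54,.46,.38,.32,.26,.21,.16,.12,.08,.05,.02,0]
q=[mk(lidp([[-140,-70,36]],th)+[[11,0,0]],P)[0] for th in ths]; q=np.array(q)
print(q[0].round(4))
for th,x,dx in zip(ths[1:],q[1:],np.diff(q,axis=0)): print(th,x.round(4),dx.round(4).tolist())
```

```text
[ 700.75055272 -100.31909028  296.98033695] maker x,y 152.05413199896265 -69.80136476779171
[ 0.6897 -0.0984  0.1832]
1.58 [ 0.6788 -0.0964  0.1867] [-0.0108, 0.0021, 0.0034]
1.5 [ 0.6677 -0.0943  0.1892] [-0.0111, 0.0021, 0.0025]
1.42 [ 0.6565 -0.0922  0.1908] [-0.0112, 0.0021, 0.0016]
1.34 [ 0.6452 -0.09    0.1915] [-0.0113, 0.0021, 0.0007]
1.26 [ 0.6338 -0.0879  0.1913] [-0.0114, 0.0021, -0.0002]
1.18 [ 0.6225 -0.0857  0.1902] [-0.0113, 0.0021, -0.0011]
1.1 [ 0.6113 -0.0836  0.1881] [-0.0112, 0.0021, -0.0021]
1.02 [ 0.6003 -0.0815  0.1851] [-0.011, 0.0021, -0.003]
0.94 [ 0.5896 -0.0795  0.1813] [-0.0107, 0.002, -0.0038]
0.86 [ 0.5792 -0.0776  0.1766] [-0.0104, 0.002, -0.0047]
0.78 [ 0.5693 -0.0757  0.1711] [-0.01, 0.0019, -0.0055]
0.7 [ 0.5598 -0.0739  0.1647] [-0.0095, 0.0018, -0.0063]
0.62 [ 0.5508 -0.0722  0.1576] [-0.009, 0.0017, -0.0071]
0.54 [ 0.5424 -0.0706  0.1499] [-0.0084, 0.0016, -0.0078]
0.46 [ 0.5346 -0.0691  0.1414] [-0.0078, 0.0015, -0.0084]
0.38 [ 0.5276 -0.0678  0.1324] [-0.0071, 0.0013, -0.009]
0.32 [ 0.5227 -0.0669  0.1252] [-0.0048, 0.0009, -0.0071]
0.26 [ 0.5183 -0.0661  0.1178] [-0.0044, 0.0008, -0.0074]
0.21 [ 0.515  -0.0654  0.1114] [-0.0033, 0.0006, -0.0064]
0.16 [ 0.512  -0.0649  0.1048] [-0.003, 0.0006, -0.0065]
0.12 [ 0.5099 -0.0645  0.0995] [-0.0022, 0.0004, -0.0053]
0.08 [ 0.5079 -0.0641  0.0941] [-0.002, 0.0004, -0.0054]
0.05 [ 0.5066 -0.0638  0.09  ] [-0.0013, 0.0003, -0.0041]
0.02 [ 0.5054 -0.0636  0.0858] [-0.0012, 0.0002, -0.0042]
0 [ 0.5046 -0.0635  0.083 ] [-0.0007, 0.0001, -0.0028]
```

{"api": "move_arm", "payload": {"rows": [{"offset": [0.002,0,-0.028],"delta_rot": [0,0,0],"jaw": -1},{"offset": [0,0,-0.028],"delta_rot": [0,0,0],"jaw": -1},{"offset": [0,0,-0.028],"delta_rot": [0,0,0],"jaw": -1},{"offset": [0,0,-0.028],"delta_rot": [0,0,0],"jaw": -1},{"offset": [0,0,0],"delta_rot": [0,0,0],"jaw": -1},{"offset": [0,0,0],"delta_rot": [0,0,0],"jaw": -1}]}}

```text
clock: 10.47
tcp_pos: [0.702, -0.1001, 0.1876]
eef_rot: [83.4, 89.8, 162.7]
force: [0.1, 0.0, 0.3]
grip_width: -0.002
```

{"api": "move_arm", "payload": {"rows": [{"offset": [-0.007,0.0014,0.001],"delta_rot": [0,0,0],"jaw": -1},{"offset": [-0.007,0.0014,0.001],"delta_rot": [0,0,0],"jaw": -1},{"offset": [-0.007,0.0014,0.001],"delta_rot": [0,0,0],"jaw": -1},{"offset": [-0.007,0.0014,0.001],"delta_rot": [0,0,0],"jaw": -1},{"offset": [0,0,0],"delta_rot": [0,0,0],"jaw": -1}]}}

```text
clock: 10.88
tcp_pos: [0.6775, -0.0956, 0.1972]
eef_rot: [-97.0, 89.5, -17.7]
force: [3.6, 0.2, 5.4]
grip_width: -0.0
```

{"api": "move_arm", "payload": {"rows": [{"offset": [0,0,0],"delta_rot": [0,0,0],"jaw": -1},{"offset": [0,0,0],"delta_rot": [0,0,0],"jaw": -1}]}}

```text
clock: 11.05
tcp_pos: [0.6776, -0.0957, 0.197]
eef_rot: [-97.0, 89.6, -17.8]
force: [1.8, 0.4, 8.6]
grip_width: 0.003
```

Run:
```python
from h import *
st=arm.state(); print(st['tcp_pos'],st['force'],RT(st['eef_rot']).round(3)[:,0]); s=arm.get_image('scene'); cv2.imwrite('pics/s5.png',s)
cv2.imwrite('pics/v5.png',cv2.resize((255*(s[130:350,220:440]/255.)**.6).astype(np.uint8),(600,600),interpolation=2))
```

```text
[ 0.67760593 -0.09565022  0.19700771] [1.7925886  0.41895975 8.61756698] [ 0.007 -0.002 -1.   ]
```

View pics/v5.png

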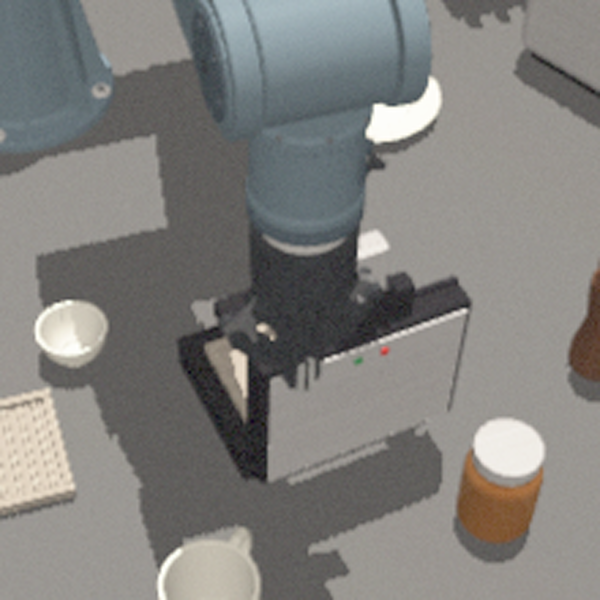

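Viewed: the fingertips are behind the lid's top edge on its right side, and the fingers' knuckles look close to the handle. The force is small. I go up a little and push forward gently.

{"api": "move_arm", "payload": {"rows": [{"offset": [-0.001,0,0.005],"delta_rot": [0,0,0],"jaw": -1},{"offset": [-0.007,0.0013,0.004],"delta_rot": [0,0,0],"jaw": -1},{"offset": [-0.01,0.002,0],"delta_rot": [0,0,0],"jaw": -1},{"offset": [0,0,0],"delta_rot": [0,0,0],"jaw": -1}]}}

```text
clock: 11.43
tcp_pos: [0.6575, -0.0917, 0.2033]
eef_rot: [-100.5, 89.9, -21.3]
force: [0.5, -0.6, -0.2]
grip_width: -0.006
```

{"api": "move_arm", "payload": {"rows": [{"offset": [0,0,-0.005],"delta_rot": [0,0,0],"jaw": -1},{"offset": [-0.01,0.0019,-0.006],"delta_rot": [0,0,0],"jaw": -1},{"offset": [-0.011,0.0021,-0.001],"delta_rot": [0,0,0],"jaw": -1},{"offset": [-0.0113,0.0021,-0.0011],"delta_rot": [0,0,0],"jaw": -1},{"offset": [-0.0112,0.0021,-0.0021],"delta_rot": [0,0,0],"jaw": -1},{"offset": [-0.011,0.0021,-0.003],"delta_rot": [0,0,0],"jaw": -1}]}}

```text
clock: 11.93
tcp_pos: [0.6043, -0.0818, 0.1849]
eef_rot: [-95.7, 89.8, -16.4]
force: [2.5, 0.3, 4.9]
grip_width: 0.001
```

```bash
cat >> h.py <<'E'
def lidth(tcp):
    a=np.radians(-10.7); d=tcp[:2]*1000-[564.3,-3.5]; x=d@[np.cos(a),np.sin(a)]-11-81.5; z=tcp[2]*1000-47
    # angle of lid whose outer face (36 above hinge) passes through the tip corner
    r=np.hypot(x,z); return np.arctan2(z,-x)-np.arcsin(36/r), np.sqrt(r*r-36**2)
E
python3 - <<'E'
from h import *
s=arm.state(); print(s['tcp_pos'],s['force'],lidth(s['tcp_pos']))
E
```

```text
[ 0.60430992 -0.08176837  0.18486408] [2.45814832 0.31864945 4.86471153] (np.float64(1.0432795156879973), np.float64(138.58076793331398))
```

Contact force about 5 N, lid at about 1.04 rad. I keep following the arc.

{"api": "move_arm", "payload": {"rows": [{"offset": [-0.0107,0.002,-0.0038],"delta_rot": [0,0,0],"jaw": -1},{"offset": [-0.0104,0.002,-0.0047],"delta_rot": [0,0,0],"jaw": -1},{"offset": [-0.01,0.0019,-0.0055],"delta_rot": [0,0,0],"jaw": -1},{"offset": [-0.0095,0.0018,-0.0063],"delta_rot": [0,0,0],"jaw": -1},{"offset": [-0.009,0.0017,-0.0071],"delta_rot": [0,0,0],"jaw": -1},{"offset": [-0.0084,0.0016,-0.0078],"delta_rot": [0,0,0],"jaw": -1},{"offset": [-0.0078,0.0015,-0.0084],"delta_rot": [0,0,0],"jaw": -1}]}}

```text
clock: 12.52
tcp_pos: [0.5371, -0.0689, 0.1398]
eef_rot: [144.8, 90.0, -135.9]
force: [0.0, -0.1, 3.3]
grip_width: -0.001
```

Run:
```python
from h import *
s=arm.state(); print(s['tcp_pos'],s['force'],lidth(s['tcp_pos']))
```

```text
[ 0.53706926 -0.06887186  0.1397641 ] [ 0.0370796  -0.14991919  3.26883859] (np.float64(0.45683337702864696), np.float64(137.0541935263776))
```

{"api": "move_arm", "payload": {"rows": [{"offset": [-0.0035,0.0007,-0.0045],"delta_rot": [0,0,0],"jaw": -1},{"offset": [-0.0035,0.0006,-0.0045],"delta_rot": [0,0,0],"jaw": -1},{"offset": [-0.0033,0.0006,-0.0049],"delta_rot": [0,0,0],"jaw": -1},{"offset": [-0.0031,0.0006,-0.005],"delta_rot": [0,0,0],"jaw": -1},{"offset": [-0.0028,0.0005,-0.005],"delta_rot": [0,0,0],"jaw": -1},{"offset": [-0.0025,0.0004,-0.005],"delta_rot": [0,0,0],"jaw": -1},{"offset": [-0.0022,0.0004,-0.005],"delta_rot": [0,0,0],"jaw": -1},{"offset": [-0.002,0.0004,-0.0045],"delta_rot": [0,0,0],"jaw": -1}]}}

```text
clock: 13.18
tcp_pos: [0.5143, -0.0647, 0.1003]
eef_rot: [78.6, 90.0, 157.9]
force: [-0.6, 0.3, 1.6]
grip_width: -0.006
```

{"api": "move_arm", "payload": {"rows": [{"offset": [-0.0012,0.0002,-0.003],"delta_rot": [0,0,0],"jaw": -1},{"offset": [-0.0011,0.0002,-0.003],"delta_rot": [0,0,0],"jaw": -1},{"offset": [-0.001,0.0002,-0.0025],"delta_rot": [0,0,0],"jaw": -1},{"offset": [-0.0008,0.0001,-0.0025],"delta_rot": [0,0,0],"jaw": -1},{"offset": [0,0,0],"delta_rot": [0,0,0],"jaw": -1}]}}

```text
clock: 13.6
tcp_pos: [0.5103, -0.064, 0.0895]
eef_rot: [86.8, 90.0, 166.1]
force: [-0.1, -0.1, -1.0]
grip_width: 0.0
```

Run:
```python
from h import *
s=arm.state(); print(s['tcp_pos'],s['force'],lidth(s['tcp_pos']))
```

```text
[ 0.51029285 -0.06401006  0.08947483] [-0.11967502 -0.08770391 -1.0336857 ] (np.float64(0.04785598799991586), np.float64(136.2115256841981))
```

{"api": "move_arm", "payload": {"rows": [{"offset": [0,0,-0.002],"delta_rot": [0,0,0],"jaw": -1},{"offset": [0,0,-0.002],"delta_rot": [0,0,0],"jaw": -1},{"offset": [0,0,0],"delta_rot": [0,0,0],"jaw": -1}]}}

```text
clock: 13.85
tcp_pos: [0.5106, -0.0642, 0.0858]
eef_rot: [-164.1, 90.0, -84.8]
force: [0.7, -1.1, 0.8]
grip_width: -0.003
```

{"api": "move_arm", "payload": {"rows": [{"offset": [0,0,-0.002],"delta_rot": [0,0,0],"jaw": -1},{"offset": [0,0,-0.001],"delta_rot": [0,0,0],"jaw": -1},{"offset": [0,0,0],"delta_rot": [0,0,0],"jaw": -1}]}}

```text
clock: 14.1
tcp_pos: [0.5107, -0.0641, 0.0831]
eef_rot: [-120.9, 90.0, -41.6]
force: [-1.3, -0.4, 0.5]
grip_width: 0.001
```

{"api": "move_arm", "payload": {"rows": [{"offset": [0,0,-0.001],"delta_rot": [0,0,0],"jaw": -1},{"offset": [0,0,-0.001],"delta_rot": [0,0,0],"jaw": -1},{"offset": [0,0,0],"delta_rot": [0,0,0],"jaw": -1},{"offset": [0,0,0],"delta_rot": [0,0,0],"jaw": -1}]}}

```text
clock: 14.43
tcp_pos: [0.5107, -0.0641, 0.0829]
eef_rot: [152.8, 90.0, -127.9]
force: [-7.6, 2.4, 18.6]
grip_width: 0.0
```

Contact at z = 0.0829, and the shut lid's top is at 0.083, so the lid is closed. Next the clip: I estimate its angle from the earlier scene picture and plan its arc.

Run:
```python
from h import *
cs=cam('scene'); ct=cam('top'); P=(564.3,-3.5,-10.7)
print('ramekin',onz(ct,[[388,303]],.042))
for ph in (1.4,1.57,1.7,1.9):
    tip=[[-194-46*np.sin(ph),y,15-46*np.cos(ph)] for y in (18,-18)]
    print(ph,px(cs,mk(lidp(tip,1.62),P)).round(1).tolist(),px(ct,mk(lidp(tip,1.62),P)).round(1).tolist())
print('seen scene (366,221),(346,225.8); top (304.6,137),(325,138.6)')
q=[]
phs=[1.9,1.75,1.6,1.45,1.3,1.15,1.0,.85,.7,.55,.4,.3,.2,.1,0]
for ph in phs:
    d=min(38,29/max(np.cos(ph),1e-3)) 
    t=4
    q.append(mk([[-112.5-d*np.sin(ph)-t*np.cos(ph)-11*(ph<1.2),0,62-d*np.cos(ph)+t*np.sin(ph)]],P)[0])
q=np.array(q)
for a,b in zip(phs,q): print(a,b.round(4))
s=arm.state(); print(s['tcp_pos'])
```

```text
ramekin [[ 0.39511486 -0.15735146  0.042     ]]
1.4 [[362.3, 220.1], [346.9, 225.4]] [[302.7, 146.0], [322.6, 147.8]]
1.57 [[364.2, 222.4], [348.6, 227.8]] [[303.2, 141.9], [323.1, 143.7]]
1.7 [[365.6, 224.5], [350.0, 229.9]] [[303.6, 139.1], [323.4, 140.9]]
1.9 [[367.6, 228.2], [352.0, 233.7]] [[304.2, 135.3], [323.9, 137.1]]
seen scene (366,221),(346,225.8); top (304.6,137),(325,138.6)
1.9 [0.4197 0.0238 0.0781]
1.75 [0.4177 0.0242 0.0727]
1.6 [0.4165 0.0244 0.0671]
1.45 [0.4162 0.0245 0.0614]
1.3 [0.4167 0.0244 0.0557]
1.15 [0.4073 0.0262 0.0501]
1.0 [0.4094 0.0258 0.0448]
0.85 [0.4123 0.0252 0.0399]
0.7 [0.4159 0.0245 0.0356]
0.55 [0.4221 0.0234 0.0351]
0.4 [0.4273 0.0224 0.0346]
0.3 [0.4304 0.0218 0.0342]
0.2 [0.4333 0.0212 0.0338]
0.1 [0.4362 0.0207 0.0334]
0 [0.439  0.0202 0.033 ]
[ 0.51071137 -0.06414603  0.08290322]
```

{"api": "move_arm", "payload": {"rows": [{"offset": [0,0,0.01],"delta_rot": [0,0,0],"jaw": -1},{"offset": [0,0,0.03],"delta_rot": [0,0,0],"jaw": -1},{"offset": [-0.02,0.004,0.03],"delta_rot": [0,0,0],"jaw": -1},{"offset": [-0.03,0.006,0.03],"delta_rot": [0,0,0],"jaw": -1},{"offset": [-0.02,0.03,0],"delta_rot": [0,0,0],"jaw": -1},{"offset": [-0.02,0.03,0],"delta_rot": [0,0,0],"jaw": -1},{"offset": [0,0.02,0],"delta_rot": [0,0,0],"jaw": -1},{"offset": [0,0,0],"delta_rot": [0,0,0],"jaw": -1}]}}

```text
clock: 15.1
tcp_pos: [0.4204, 0.0285, 0.1805]
eef_rot: [-37.7, 89.9, 41.7]
force: [0.6, 0.8, 0.2]
grip_width: 0.004
```

{"api": "move_arm", "payload": {"rows": [{"offset": [-0.0035,-0.004,-0.03],"delta_rot": [0,0,0],"jaw": -1},{"offset": [0,0,-0.03],"delta_rot": [0,0,0],"jaw": -1},{"offset": [0,0,-0.022],"delta_rot": [0,0,0],"jaw": -1},{"offset": [0,0,0],"delta_rot": [0,0,0],"jaw": -1},{"offset": [0,0,0],"delta_rot": [0,0,0],"jaw": -1}]}}

```text
clock: 15.52
tcp_pos: [0.4173, 0.0215, 0.0976]
eef_rot: [90.2, 89.8, 169.5]
force: [0.9, -0.7, 0.6]
grip_width: -0.004
```

{"api": "move_arm", "payload": {"rows": [{"offset": [0,0,-0.006],"delta_rot": [0,0,0],"jaw": -1},{"offset": [0,0,-0.006],"delta_rot": [0,0,0],"jaw": -1},{"offset": [0,0,-0.006],"delta_rot": [0,0,0],"jaw": -1},{"offset": [0,0,-0.006],"delta_rot": [0,0,0],"jaw": -1},{"offset": [0,0,0],"delta_rot": [0,0,0],"jaw": -1}]}}

```text
clock: 15.93
tcp_pos: [0.4173, 0.0219, 0.0734]
eef_rot: [87.9, 89.9, 167.2]
force: [0.4, 0.4, -0.2]
grip_width: 0.001
```

{"api": "move_arm", "payload": {"rows": [{"offset": [0,0.001,-0.006],"delta_rot": [0,0,0],"jaw": -1},{"offset": [0,0.001,-0.006],"delta_rot": [0,0,0],"jaw": -1},{"offset": [-0.002,0.0004,-0.006],"delta_rot": [0,0,0],"jaw": -1},{"offset": [-0.003,0.0006,-0.005],"delta_rot": [0,0,0],"jaw": -1},{"offset": [0,0,0],"delta_rot": [0,0,0],"jaw": -1}]}}

```text
clock: 16.35
tcp_pos: [0.411, 0.0253, 0.0498]
eef_rot: [87.3, 89.8, 166.6]
force: [-0.1, -0.6, -0.1]
grip_width: 0.004
```

{"api": "move_arm", "payload": {"rows": [{"offset": [0,0,-0.004],"delta_rot": [0,0,0],"jaw": -1},{"offset": [0,0,-0.004],"delta_rot": [0,0,0],"jaw": -1},{"offset": [0.002,-0.0004,-0.004],"delta_rot": [0,0,0],"jaw": -1},{"offset": [0.002,-0.0004,-0.004],"delta_rot": [0,0,0],"jaw": -1},{"offset": [0,0,0],"delta_rot": [0,0,0],"jaw": -1}]}}

```text
clock: 16.77
tcp_pos: [0.4171, 0.0239, 0.0346]
eef_rot: [89.2, 90.0, 168.4]
force: [-0.1, -0.1, 1.0]
grip_width: -0.0
```

{"api": "move_arm", "payload": {"rows": [{"offset": [0.0039,-0.0007,0],"delta_rot": [0,0,0],"jaw": -1},{"offset": [0.0039,-0.0007,0],"delta_rot": [0,0,0],"jaw": -1},{"offset": [0.0039,-0.0007,0],"delta_rot": [0,0,0],"jaw": -1},{"offset": [0,0,0],"delta_rot": [0,0,0],"jaw": -1}]}}

```text
clock: 17.1
tcp_pos: [0.4296, 0.0216, 0.0354]
eef_rot: [-93.5, 90.0, -14.3]
force: [0.2, -0.1, 0.6]
grip_width: -0.0
```

{"api": "move_arm", "payload": {"rows": [{"offset": [0.002,-0.0004,0],"delta_rot": [0,0,0],"jaw": -1},{"offset": [0.002,-0.0004,0],"delta_rot": [0,0,0],"jaw": -1},{"offset": [0,0,0],"delta_rot": [0,0,0],"jaw": -1}]}}

```text
clock: 17.35
tcp_pos: [0.4329, 0.021, 0.0352]
eef_rot: [-93.0, 90.0, -13.7]
force: [-0.4, -0.3, 0.2]
grip_width: -0.001
```

{"api": "move_arm", "payload": {"rows": [{"offset": [0.002,-0.0004,0],"delta_rot": [0,0,0],"jaw": -1},{"offset": [0.001,-0.0002,0],"delta_rot": [0,0,0],"jaw": -1},{"offset": [0,0,0],"delta_rot": [0,0,0],"jaw": -1}]}}

```text
clock: 17.6
tcp_pos: [0.4339, 0.0208, 0.0348]
eef_rot: [91.1, 89.8, 170.4]
force: [-6.7, 0.2, 4.2]
grip_width: -0.001
```

{"api": "move_arm", "payload": {"rows": [{"offset": [0.002,-0.0004,0],"delta_rot": [0,0,0],"jaw": -1},{"offset": [0.001,-0.0002,0],"delta_rot": [0,0,0],"jaw": -1},{"offset": [0,0,0],"delta_rot": [0,0,0],"jaw": -1}]}}

```text
clock: 17.85
tcp_pos: [0.4373, 0.0202, 0.0346]
eef_rot: [89.2, 89.8, 168.5]
force: [-6.3, 0.7, -3.9]
grip_width: -0.005
```

{"api": "move_arm", "payload": {"rows": [{"offset": [0.001,-0.0002,0],"delta_rot": [0,0,0],"jaw": -1},{"offset": [0.001,-0.0002,0],"delta_rot": [0,0,0],"jaw": -1},{"offset": [0,0,0],"delta_rot": [0,0,0],"jaw": -1}]}}

```text
clock: 18.1
tcp_pos: [0.4373, 0.0202, 0.0344]
eef_rot: [91.1, 89.6, 170.4]
force: [-12.5, 1.3, 8.4]
grip_width: -0.002
```

{"api": "move_arm", "payload": {"rows": [{"offset": [0.001,-0.0002,0],"delta_rot": [0,0,0],"jaw": -1},{"offset": [0.001,-0.0002,0],"delta_rot": [0,0,0],"jaw": -1},{"offset": [0,0,0],"delta_rot": [0,0,0],"jaw": -1}]}}

```text
clock: 18.35
tcp_pos: [0.4372, 0.0203, 0.034]
eef_rot: [90.8, 89.3, 170.1]
force: [-20.6, 1.4, 14.7]
grip_width: 0.006
```

A push of about 6.5 N, then it gave 3.4 mm and came up against a firm stop. That looks like the snap. I back off and check.

{"api": "move_arm", "payload": {"rows": [{"offset": [-0.004,0.0008,0],"delta_rot": [0,0,0],"jaw": -1},{"offset": [-0.015,0.003,0.005],"delta_rot": [0,0,0],"jaw": -1},{"offset": [-0.02,0.004,0.03],"delta_rot": [0,0,0],"jaw": -1},{"offset": [-0.02,0.004,0.04],"delta_rot": [0,0,0],"jaw": -1},{"offset": [-0.02,0.004,0.04],"delta_rot": [0,0,0],"jaw": -1},{"offset": [0,0,0.03],"delta_rot": [0,0,0],"jaw": -1},{"offset": [0,0,0],"delta_rot": [0,0,0],"jaw": -1},{"offset": [0,0,0],"delta_rot": [0,0,0],"jaw": -1}]}}

```text
clock: 19.02
tcp_pos: [0.3688, 0.0338, 0.177]
eef_rot: [-92.4, 89.5, -13.1]
force: [0.2, 0.5, -0.2]
grip_width: 0.001
```

Run:
```python
from h import *
st=arm.state(); c=cam('wrist',st); P=(564.3,-3.5,-10.7); print(st['tcp_pos'],st['force'],c[2])
def tip(ph,d=48,t=0): return mk([[-112.5-d*np.sin(ph)-t*np.cos(ph),y,62-d*np.cos(ph)+t*np.sin(ph)] for y in(18,-18)],P)
for ph in (0,.15,.3,1.5): print(ph,px(c,tip(ph)).round(0).tolist())
print('hinge',px(c,tip(0,0)).round(0).tolist())
cs=cam('scene'); print('scene lid corners shut',px(cs,mk(lidp([[-159,95,36],[-159,-95,36]],0),P)).round(1).tolist())
```

```text
[0.36884054 0.03378312 0.17697517] [ 0.2492935   0.53521261 -0.18190442] [0.29491062 0.04773405 0.31897643]
0 [[344.0, 305.0], [305.0, 305.0]]
0.15 [[344.0, 298.0], [305.0, 298.0]]
0.3 [[345.0, 292.0], [305.0, 292.0]]
1.5 [[348.0, 277.0], [301.0, 277.0]]
hinge [[347.0, 332.0], [302.0, 332.0]]
scene lid corners shut [[350.1, 221.9], [283.8, 244.6]]
```

{"api": "move_arm", "payload": {"rows": [{"offset": [0.025,-0.005,0],"delta_rot": [0,0,0],"jaw": -1},{"offset": [0.025,-0.005,0],"delta_rot": [0,0,0],"jaw": -1},{"offset": [0.015,-0.003,0],"delta_rot": [0,0,0],"jaw": -1},{"offset": [0,0,0],"delta_rot": [0,0,0],"jaw": -1},{"offset": [0,0,0],"delta_rot": [0,0,0],"jaw": -1}]}}

```text
clock: 19.43
tcp_pos: [0.431, 0.0213, 0.1728]
eef_rot: [87.0, 89.8, 166.3]
force: [-0.6, -0.2, -0.5]
grip_width: 0.006
```

Run:
```python
from h import *
st=arm.state(); im=arm.get_image('wrist'); s=arm.get_image('scene'); c=cam('wrist',st); P=(564.3,-3.5,-10.7); print(st['tcp_pos'],st['force'])
cv2.imwrite('pics/w6.png',im);cv2.imwrite('pics/s6.png',s)
a0,b0=px(c,mk([[-120,0,50]],P))[0].astype(int)
y0,x0=max(b0-60,0),max(a0-65,0)
A=im[y0:y0+130,x0:x0+130]; B=s[150:330,235:415]
g=lambda q:(255*(q/255.)**.6).astype(np.uint8)
cv2.imwrite('pics/v6.png',np.hstack([cv2.resize(g(A),(400,400),interpolation=2),cv2.resize(g(B),(400,400),interpolation=2)]))
def tip(ph,d=48,t=0): return mk([[-112.5-d*np.sin(ph)-t*np.cos(ph),y,62-d*np.cos(ph)+t*np.sin(ph)] for y in(18,-18)],P)
k=400/130
for ph in (0,.1,.2,.3,.5,1.5): print(ph,((px(c,tip(ph))-[x0,y0])*k).round(0).tolist())
print('hinge',((px(c,tip(0,0))-[x0,y0])*k).round(0).tolist())
cs=cam('scene')
for th in (0,.1): print('lid corners',th,((px(cs,mk(lidp([[-159,95,36],[-159,-95,36],[0,95,36],[0,-95,36]],th),P))-[235,150])*400/180+[400,0]).round(0).tolist())
```

```text
[0.43100305 0.02129893 0.17284903] [-0.57481752 -0.16439767 -0.46198352]
0 [[266.0, 172.0], [136.0, 172.0]]
0.1 [[266.0, 155.0], [136.0, 156.0]]
0.2 [[267.0, 140.0], [135.0, 140.0]]
0.3 [[267.0, 124.0], [135.0, 125.0]]
0.5 [[268.0, 96.0], [133.0, 96.0]]
1.5 [[280.0, 32.0], [122.0, 32.0]]
hinge [[277.0, 233.0], [126.0, 234.0]]
lid corners 0 [[656.0, 160.0], [508.0, 210.0], [723.0, 253.0], [566.0, 312.0]]
lid corners 0.1 [[658.0, 153.0], [509.0, 204.0], [725.0, 255.0], [568.0, 315.0]]
```

View pics/v6.png

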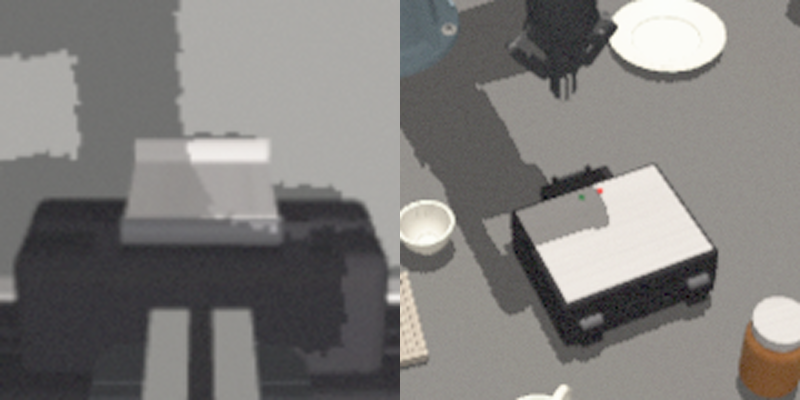

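The last picture shows the lid shut: its corners at (656,163) and (514,212) match the prediction for angle 0. The clip hangs straight down: its lower bend is at row 162, against about 165 expected when closed and 148 at 0.1 rad. Nothing touches the gripper, so I hand in.

Run:
```python
from workcell import arm
print(arm.state()['clock'],arm.state()['force']); print(arm.sign_off())
```

```text
19.5333 [-0.57206916 -0.06935325 -0.01188387]
the job is handed in; nothing more can be done
None
```

The sandwich maker is back together. The toastie plate is seated, the lid is shut and the clip is hooked under the lower handle. The job was handed in at 19.5 s with the gripper clear of everything.

- **Plate:** I pinched it by its rib and lowered it slowly. It made contact 29 mm above the height at which it was gripped on the worktop, which is the height of the recess floor. Then I let go.
- **Lid:** I pushed it shut slowly from behind with closed fingers, mostly at 3 to 9 N. At the end the fingers met its top at 82.9 mm, against 83 mm expected when shut. The last image agrees.
- **Clip:** I felt about 7 N at the nose, then it gave 3.4 mm and came to a firm stop, where I pressed up to about 25 N. In the image taken after I let go, it hangs within about 0.03 rad of closed.

Some checks were less clean:
- **Maker position:** the first measurements of the maker disagreed by up to about 10 mm. I relied on a closer wrist view over the recess, and the plate then went in without touching the sides.
- **Lid contact:** early in the lid push, the tool was nudged up a few millimetres at about 9 N, probably by the gripper's knuckles touching the handle. I raised it and the force went away.
- **Clip hold:** I did not pull on the clip to test that it holds.
- **Other items:** I did not measure the grill plate or the other items again at the end, but the arm touched none of them.

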